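# Turn over the round status flag

### The arm

A 7-joint arm with a two-finger parallel gripper is mounted at the origin on a cart in front of the work surface, level with it; the furniture and walls round the work are solid. World frame = base frame: x ahead of the robot, y to its left, z up, the work surface at z = 0. Lengths are in m, angles in rad, forces in N, time in s.
With the tool pointing down it reaches from about 0.4 to 0.9 m from the base axis. Payload 5.6 kg.
Tool frame: the origin (TCP) lies at the centre of the arm's flange, where the gripper is bolted on; the fingertips stand 190 mm ahead of it and the grasp point (between the pads) lies 171 mm ahead of it; z points along the fingers, y is the line along which they close (so a half turn about z gives the same grasp; the last joint's range is limited). The gripper opens to 92 mm and grips with 3 to 60 N. Pads are 20 mm wide; open, the fingers measure 128 mm over their backs; the gripper's body (75 mm by 189 mm) begins 69 mm behind the grasp point.
Start: joints at [-1.148, 0.468, -0.012, 1.603, 0.006, 1.071, -0.056], TCP at [0.292, 0.581, 0.405] pointing down, gripper open.
Joint ranges: [-2.53, 2.53], [-0.31, 2.02], [-1.57, 1.55], [0.28, 2.44], [-1.29, 4.43], [0.15, 1.84], [-2.92, 2.92]. Speed limits (rad/s): [2.57, 2.57, 3.14, 3.14, 3.14, 3.14, 3.14].

### API

Orientations are given as a rotation vector (axis times angle).
In Python, from plant import arm, imaging, workorder gives the robot as it stands.
- The arm moves only by the tool arm_command, never from a script. Its argument "steps" is a list of rows, each an object with "rot": the turn, a rotation vector about the tool's x, y, z in units of 6 degrees (1.0 is 6 degrees), a list of three; "offset": the shift along the tool's x, y, z in units of 40 mm (1.0 is 40 mm), a list of three; "claw": the finger opening in mm, from 0 to 91.9. In form: [{"rot": [ax, ay, az], "offset": [tx, ty, tz], "claw": claw}, ...]. A call has 1 to 8 rows; each row shifts and turns the commanded pose from where the row before left it, along the tool's axes as they then stand; what a row does not reach is not made up. A row lasts 1/12 s, in which the tool goes at most 41.7 mm and 7.16 degrees, less where a joint would pass 70% of its speed; a pose out of reach is approached as far as the arm can. A call is refused whole if a number of a shift passes 1 or a number of a turn 1, either way. A call with a gripper value outside its range is refused whole. The fingers move at their own pace and stop on an object; "grip_force" is the grip in N (left out, the last holds). Time passes only in rows, so rows that do not move let the fingers close. It gives the time, the measured TCP pose, the force, the opening and the grip force at its end, in the units of the state.
- arm.sense(): the state, without advancing time (a new reading comes with each control period).
- imaging.capture(name): name is "scene" or "top" or "wrist"; returns the picture (400x640x3 uint8, blue, green, red); there is no depth.
- imaging.get_calibration(name): a dict with "fx", "fy", "cx", "cy" (pixels), "T" (4x4, takes a point from camera to world coordinates). Camera axes: x right, y up, looking along -z (the intrinsics and any distortion apply to the point x, -y, -z); pixel columns grow to the right and rows downward; lengths in m; the calibration is good to about 2 mm. The wrist camera is an equidistant fisheye: a pixel r from the principal point sees the ray r / f radians off the axis. A picture is of the moment at which its call begins: read the wrist's pose just before it. get_calibration takes no time and is no camera call; for the wrist camera it gives the pose at the moment of the call.
- workorder.job_done(): hands the job in; it is judged then, once.
The state is a dict: "t": time; "joint_positions": joint angles; "qvel": joint speeds; "joint_efforts": joint torques, N m; "position": TCP position; "tool_rot": TCP orientation; "force": force on the tool from outside, world axes, zero at the start; "ft_torque": the same for the moment, N m; "finger_gap": finger opening in m; "grip_force": force on a finger pad.
Only numpy, scipy, OpenCV 4.12 (cv2) and the standard library are available. Lean on these libraries where they do the work, as an engineer would, in place of code of your own. Each camera call takes 0.05 s, during which the arm holds its last target. There are 200 camera calls.

### The job

Two small status flags stand on the blood collection desk, one with a round paddle and one with a square paddle; the rack of tubes is ready for collection, so turn the round flag to its tick side: swing its paddle gently up and all the way over its pivot with your fingertips, until it lies flat on the other side of its stand. Only push it, do not pinch it, and do not lift or drag the stand. Leave the square flag and everything else on the desk as they are, and let go at the end.

Things in the scene. Friction and masses are not known exactly. Their poses are not given: they have to be found in the camera images.
- round_flag: Loose stand, about 0.9 kg: grey base plate 120 (x) x 80 (y) mm, top 18 mm above the desk; two grey cheeks (22 mm in x, outer faces with caps at y = +-36 mm, tops at z = 71 mm) hold a hinge pin along y. Origin: centre of the underside, on the desk; z up. At the start the paddle lies on the -x side, which looks roughly to the robot's left; it is to end on the +x side (right).
- round_pivot (a point): Middle of the round flag's hinge axis, 60 mm straight above the origin of its stand. Fixed to the stand, with the stand's axes.
- round_tip (a point): Middle of the round paddle's free edge, 92 mm from the hinge axis, at mid-thickness. The paddle is a white disc, 68 mm across, 6 mm thick, centred 58 mm from the axis; a black dash on the face up at the start, a tick beneath. The edge overhangs the base plate by 32 mm with empty space down to the desk, so the tips of a tilted tool can get under it.
- round_paddle (a joint): Hinge of the round paddle (rad), about the stand's +y axis: 0 = level on the -x side, pi/2 = straight up, pi = level on the +x side, tick up (end stops at 0 and pi). Starts between 0 and 0.25. Friction holds the 40 g paddle wherever it is left: it does not fall by itself. About 1 N at the free edge moves it.
- square_flag: Stand of the other flag, the same in everything but the paddle, which is square. Origin: centre of the underside, on the desk. Not to be touched.
- square_tip (a point): Middle of the free edge of the square flag's paddle (a 68 x 68 x 6 mm white plate), 92 mm from its hinge axis.
- vial: Bystander: small brown vial with a blue cap, 22 mm diameter, 53 mm tall, standing loose near the front edge, between the flags. Origin: centre of its underside, z up.
- dropper: Bystander: small white dropper bottle with a blue cap, 24 mm diameter, 60 mm tall, standing loose beyond the left flag. Origin: centre of its underside, z up.
- wooden_stamp: Bystander: wooden hand stamp, 27 x 46 x 70 mm, standing loose far on the left. Origin: centre of its underside, z up.

How it is judged:
By the outcome, as a careful person would: the job done as asked, in the order asked, and still so for the second after the job is handed in, with the robot touching nothing.
It also fails if it takes over 38 s, if anything falls off the work surface, if the arm or the gripper's body presses on something with over 40 N, if the wrist force passes 120 N, or if a joint passes its speed limit or range.

## Working session

There is one attempt and no reset: what is moved stays moved. The work goes in short steps, Python scripts to look and compute and a tool call to move; the robot and the scene stay as the last step left them, time stands still between calls to the robot, and variables do not carry over. Pictures are saved under pics/ and viewed, at most 10 in all, crops included, and the job is handed in when it is done.

Besides the shell and the picture viewer there is one more tool, called by a JSON object that holds its "api" and its "payload". arm_command: Moves the arm, as the interface text tells. Its arguments: {"type":"object","properties":{"steps":{"type":"array","items":{"type":"object","properties":{"rot":{"type":"array","items":{"type":"number"}},"offset":{"type":"array","items":{"type":"number"}},"claw":{"type":"number"}}}},"grip_force":{"type":"number"}},"required":["steps"]}

```bash
mkdir -p pics; cat > h.py <<'E'
import numpy as np,cv2
from scipy.spatial.transform import Rotation as R
from plant import arm, imaging, workorder
def ray(name,u,v,c=None):
    c=c or imaging.get_calibration(name);T=np.array(c["T"])
    a=(u-c["cx"])/c["fx"];b=(v-c["cy"])/c["fy"]
    d=np.array([a,-b,-1.]);return T[:3,3],T[:3,:3]@d
def onz(name,u,v,z):
    o,d=ray(name,u,v);return o+d*(z-o[2])/d[2]
def proj(name,p):
    c=imaging.get_calibration(name);T=np.array(c["T"]);q=T[:3,:3].T@(np.array(p)-T[:3,3])
    return c["cx"]+c["fx"]*q[0]/-q[2],c["cy"]-c["fy"]*q[1]/-q[2]
E
python3 - <<'E'
from h import *
for n in("scene","top"):
    cv2.imwrite(f"pics/{n}0.png",imaging.capture(n));print(n,imaging.get_calibration(n))
print(arm.sense())
E
```

```text
scene {'fx': 400.31165444621047, 'fy': 400.31165444621047, 'cx': 314.58794939079854, 'cy': 200.47919263166332, 'T': array([[ 0.6317862 ,  0.49216731, -0.59884684, -0.03011456],
       [-0.77488734,  0.42084173, -0.47163742, -0.27931174],
       [ 0.01989522,  0.76201285,  0.64725621,  0.68904077],
       [ 0.        ,  0.        ,  0.        ,  1.        ]])}
top {'fx': 427.5506373031318, 'fy': 427.5506373031318, 'cx': 323.60971799319344, 'cy': 202.32523288325578, 'T': array([[ 1.23679369e-02,  9.78045843e-01, -2.08022506e-01,
         2.72822794e-01],
       [-9.99918642e-01,  1.27467142e-02,  4.80429765e-04,
         1.55906928e-01],
       [ 3.12148577e-03,  2.07999640e-01,  9.78123922e-01,
         1.26134303e+00],
       [ 0.00000000e+00,  0.00000000e+00,  0.00000000e+00,
         1.00000000e+00]])}
{'t': 0.1, 'joint_positions': array([-1.1480054 ,  0.46830583, -0.01160727,  1.60348849,  0.00599071,
        1.07138892, -0.05626882]), 'qvel': array([ 2.20185002e-04, -1.49508545e-03, -3.56027523e-05, -3.10088110e-03,
        4.93927381e-05,  3.60416101e-04, -9.00569353e-05]), 'joint_efforts': array([ 5.33516759e-04, -5.21647882e+01, -1.27287590e-02, -2.44371951e+01,
       -5.68337599e-02,  1.40649296e-02,  6.66322831e-05]), 'position': array([0.29187839, 0.58054992, 0.40384233]), 'tool_rot': array([-7.25058460e-01, -3.05651212e+00,  2.41008770e-03]), 'force': array([-0.92609902, -0.12677836,  0.36197718]), 'ft_torque': array([-0.05057059,  0.03224538,  0.04538377]), 'grip_force': 0.0, 'finger_gap': 0.09194788567679262}
```

View pics/top0.png

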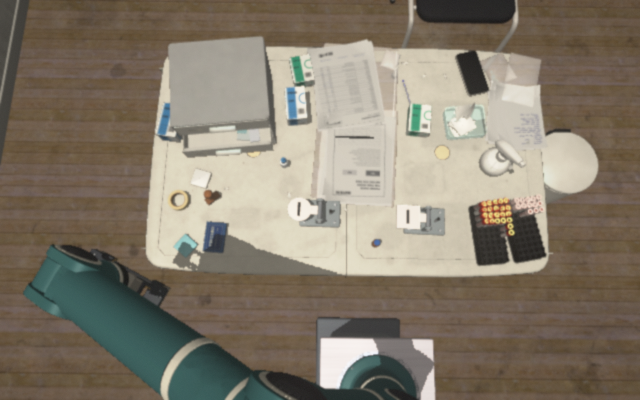

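View pics/scene0.png

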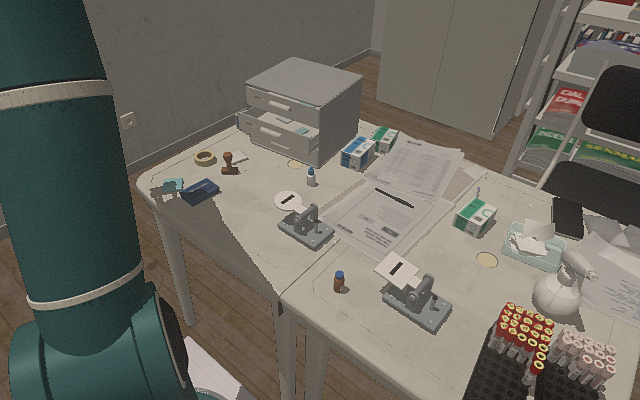

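The round flag is the left one: in the top view its disc is at about (300,209) and its stand at about (320,212). The square flag is at about (420,219), the vial at (376,242) and the dropper at (284,161). I'll zoom in next.

```bash
python3 - <<'E'
from h import *
a=cv2.imread("pics/top0.png")[185:260,275:375];b=cv2.imread("pics/scene0.png")[180:255,260:360]
a=cv2.resize(a,None,fx=7,fy=7,interpolation=2)[:300*2-0]
b=cv2.resize(b,None,fx=7,fy=7,interpolation=2)
cv2.imwrite("pics/c1.png",a);cv2.imwrite("pics/c2.png",b)
E
```

```text
(no output)
```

View pics/c1.png

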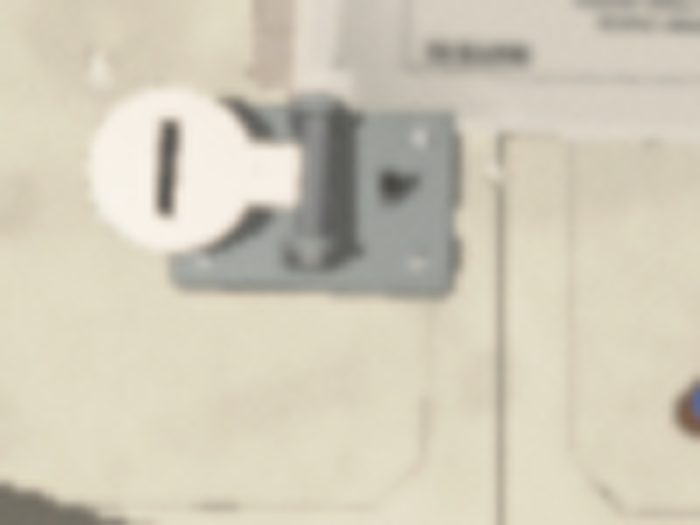

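View pics/c2.png

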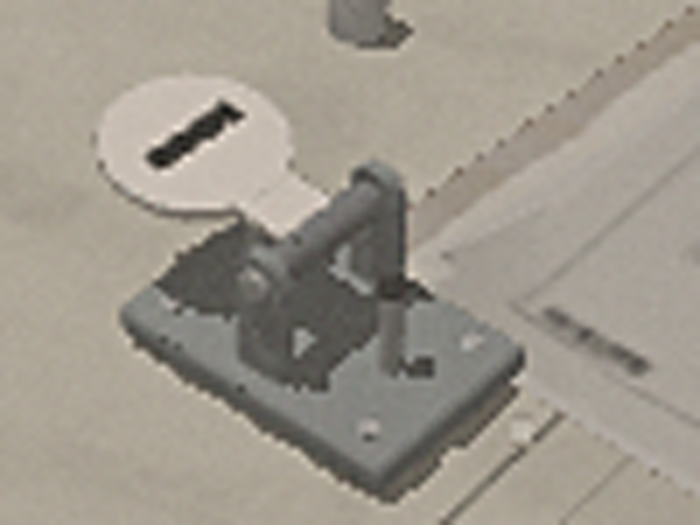

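```bash
python3 - <<'E'
from h import *
from scipy.optimize import least_squares
O=[("top",172,284,(-.06,-.04,.018)),("top",453,292,(.06,-.04,.018)),("top",456,115,(.06,.04,.018)),
("scene",122,308,(-.06,-.04,.018)),("scene",380,478,(.06,-.04,.018)),("scene",523,347,(.06,.04,.018)),
("top",170,169,0),("scene",196,142,0)]
off={"top":(275,185),"scene":(260,180)}
def f(q):
    r=[]
    for n,u,v,p in O:
        if p==0:p=(-.058*np.cos(q[3]),0,.06+.058*np.sin(q[3])+.003)
        c,s=np.cos(q[2]),np.sin(q[2]);w=(q[0]+c*p[0]-s*p[1],q[1]+s*p[0]+c*p[1],p[2])
        a,b=proj(n,w);r+=[a-off[n][0]-u/7,b-off[n][1]-v/7]
    return r
s=least_squares(f,[.55,.15,-1.57,.1]);print(s.x,np.round(s.fun,2))
for u,v,z in((376,242,.05),(284,161,.05),(300,209,.06),(438,219,.02),(398,217,.06)):print(onz("top",u,v,z))
print(R.from_rotvec(arm.sense()["tool_rot"]).as_matrix())
E
```

```text
[ 0.5034343   0.1651357  -1.59549357  0.06858268] [-0.37  0.52  0.32  0.9   0.67 -0.43 -0.94 -0.8  -0.2  -0.8   1.15 -0.5
  0.45  0.43  0.06 -0.08]
[0.41713261 0.00502509 0.05      ]
[0.65381845 0.27395259 0.05      ]
[0.5079043  0.22265648 0.06      ]
[ 0.49099243 -0.18233633  0.02      ]
[ 0.48827824 -0.05746289  0.06      ]
[[-8.93451381e-01  4.49159508e-01 -6.05428863e-04]
 [ 4.49159905e-01  8.93450237e-01 -1.43339892e-03]
 [-1.02904192e-04 -1.55260661e-03 -9.99998789e-01]]
```

```bash
cat > p.py <<'E'
from h import *
# target: tip centre E (x,y,z) and tilt phi(deg); prints rows from sensed pose
def Rt(phi):
    f=np.radians(phi);d=np.array([0,-np.sin(f),-np.cos(f)]);y=np.array([1.,0,0])
    return np.stack([np.cross(y,d),y,d],1)
def plan(targets,P=None,M=None):
    """targets: list of (tcp pos, R, nrows)"""
    s=arm.sense();P=s["position"] if P is None else P;M=R.from_rotvec(s["tool_rot"]) if M is None else M
    for tp,TR,n in targets:
        TR=R.from_matrix(TR) if not isinstance(TR,R) else TR
        rv=(M.inv()*TR).as_rotvec();dp=(np.array(tp)-P)/n
        for i in range(n):
            Mi=M*R.from_rotvec(rv*i/n)
            print("rot",np.round(np.degrees(rv)/n/6,2)+0.,"off",np.round(Mi.inv().apply(dp)/.04,2)+0.)
        P=np.array(tp);M=TR
def tcp(E,phi):
    return np.array(E)-.19*Rt(phi)[:,2]
E
python3 - <<'E'
from p import *
M=R.from_rotvec(arm.sense()["tool_rot"])
plan([((.507,.446,.30),M,8),((.507,.446,.30),Rt(0),12),((.507,.446,.30),Rt(50),9)])
E
```

```text
rot [0. 0. 0.] off [-0.79 -0.07  0.32]
rot [0. 0. 0.] off [-0.79 -0.07  0.32]
rot [0. 0. 0.] off [-0.79 -0.07  0.32]
rot [0. 0. 0.] off [-0.79 -0.07  0.32]
rot [0. 0. 0.] off [-0.79 -0.07  0.32]
rot [0. 0. 0.] off [-0.79 -0.07  0.32]
rot [0. 0. 0.] off [-0.79 -0.07  0.32]
rot [0. 0. 0.] off [-0.79 -0.07  0.32]
rot [0.   0.   0.88] off [0. 0. 0.]
rot [0.   0.   0.88] off [0. 0. 0.]
rot [0.   0.   0.88] off [0. 0. 0.]
rot [0.   0.   0.88] off [0. 0. 0.]
rot [0.   0.   0.88] off [0. 0. 0.]
rot [0.   0.   0.88] off [0. 0. 0.]
rot [0.   0.   0.88] off [0. 0. 0.]
rot [0.   0.   0.88] off [0. 0. 0.]
rot [0.   0.   0.88] off [0. 0. 0.]
rot [0.   0.   0.88] off [0. 0. 0.]
rot [0.   0.   0.88] off [0. 0. 0.]
rot [0.   0.   0.88] off [0. 0. 0.]
rot [ 0.   -0.93  0.  ] off [0. 0. 0.]
rot [ 0.   -0.93  0.  ] off [0. 0. 0.]
rot [ 0.   -0.93  0.  ] off [0. 0. 0.]
rot [ 0.   -0.93  0.  ] off [0. 0. 0.]
rot [ 0.   -0.93  0.  ] off [0. 0. 0.]
rot [ 0.   -0.93  0.  ] off [0. 0. 0.]
rot [ 0.   -0.93  0.  ] off [0. 0. 0.]
rot [ 0.   -0.93  0.  ] off [0. 0. 0.]
rot [ 0.   -0.93  0.  ] off [0. 0. 0.]
```

{"api": "arm_command", "payload": {"steps": [{"rot": [0, 0, 0], "offset": [-0.79, -0.07, 0.32], "claw": 0}, {"rot": [0, 0, 0], "offset": [-0.79, -0.07, 0.32], "claw": 0}, {"rot": [0, 0, 0], "offset": [-0.79, -0.07, 0.32], "claw": 0}, {"rot": [0, 0, 0], "offset": [-0.79, -0.07, 0.32], "claw": 0}, {"rot": [0, 0, 0], "offset": [-0.79, -0.07, 0.32], "claw": 0}, {"rot": [0, 0, 0], "offset": [-0.79, -0.07, 0.32], "claw": 0}, {"rot": [0, 0, 0], "offset": [-0.79, -0.07, 0.32], "claw": 0}, {"rot": [0, 0, 0], "offset": [-0.79, -0.07, 0.32], "claw": 0}]}}

```text
t: 0.77
position: [0.5088, 0.4461, 0.3012]
tool_rot: [-0.725, -3.056, 0.001]
force: [0.6, -0.2, 1.0]
finger_gap: 0.0408
grip_force: 0.0
```

{"api": "arm_command", "payload": {"steps": [{"rot": [0, 0, 0.88], "offset": [0, 0, 0], "claw": 0}, {"rot": [0, 0, 0.88], "offset": [0, 0, 0], "claw": 0}, {"rot": [0, 0, 0.88], "offset": [0, 0, 0], "claw": 0}, {"rot": [0, 0, 0.88], "offset": [0, 0, 0], "claw": 0}, {"rot": [0, 0, 0.88], "offset": [0, 0, 0], "claw": 0}, {"rot": [0, 0, 0.88], "offset": [0, 0, 0], "claw": 0}, {"rot": [0, 0, 0.88], "offset": [0, 0, 0], "claw": 0}, {"rot": [0, 0, 0.88], "offset": [0, 0, 0], "claw": 0}]}}

```text
t: 1.43
position: [0.5076, 0.4471, 0.3017]
tool_rot: [-1.784, -2.586, 0.002]
force: [-0.4, 0.2, -0.2]
finger_gap: 0.0004
grip_force: 0.0
```

{"api": "arm_command", "payload": {"steps": [{"rot": [0, 0, 0.88], "offset": [0, 0, 0], "claw": 0}, {"rot": [0, 0, 0.88], "offset": [0, 0, 0], "claw": 0}, {"rot": [0, 0, 0.88], "offset": [0, 0, 0], "claw": 0}, {"rot": [0, 0, 0.88], "offset": [0, 0, 0], "claw": 0}, {"rot": [0, -0.93, 0], "offset": [0, 0, 0], "claw": 0}, {"rot": [0, -0.93, 0], "offset": [0, 0, 0], "claw": 0}, {"rot": [0, -0.93, 0], "offset": [0, 0, 0], "claw": 0}, {"rot": [0, -0.93, 0], "offset": [0, 0, 0], "claw": 0}]}}

```text
t: 2.1
position: [0.5076, 0.4472, 0.3022]
tool_rot: [2.006, 2.004, -0.401]
force: [0.5, -0.1, -0.1]
finger_gap: 0.0006
grip_force: 0.0
```

{"api": "arm_command", "payload": {"steps": [{"rot": [0, -0.93, 0], "offset": [0, 0, 0], "claw": 0}, {"rot": [0, -0.93, 0], "offset": [0, 0, 0], "claw": 0}, {"rot": [0, -0.93, 0], "offset": [0, 0, 0], "claw": 0}, {"rot": [0, -0.93, 0], "offset": [0, 0, 0], "claw": 0}, {"rot": [0, -0.93, 0], "offset": [0, 0, 0], "claw": 0}, {"rot": [0, 0, 0], "offset": [0, 0, 0], "claw": 0}]}}

```text
t: 2.6
position: [0.5067, 0.4483, 0.3]
tool_rot: [1.695, 1.698, -0.802]
force: [-0.3, 0.1, -0.9]
finger_gap: 0.0004
grip_force: 0.0
```

```bash
python3 - <<'E'
from p import *
s=arm.sense();print(s["t"],s["joint_positions"],s["finger_gap"])
M=R.from_rotvec(s["tool_rot"]).as_matrix();print(M,"E",s["position"]+.19*M[:,2])
cv2.imwrite("pics/w1.png",imaging.capture("wrist"))
plan([(tcp((.507,.300,.030),50),Rt(50),6),(tcp((.507,.243,.030),50),Rt(50),4)])
E
```

```text
2.6 [-1.20730209  0.85281357  0.54548417  1.44123297  0.23441838  1.55049935
 -0.77342985] 0.00035840126015472583
[[-2.32041716e-03  9.99997262e-01 -3.01641277e-04]
 [ 6.35760223e-01  1.24239977e-03 -7.71885610e-01]
 [-7.71883122e-01 -1.98286814e-03 -6.35761365e-01]] E [0.50662374 0.30167585 0.17918189]
rot [0.   0.01 0.  ] off [0.47 0.   0.4 ]
rot [0.   0.01 0.  ] off [0.47 0.   0.4 ]
rot [0.   0.01 0.  ] off [0.47 0.   0.4 ]
rot [0.   0.01 0.  ] off [0.47 0.   0.4 ]
rot [0.   0.01 0.  ] off [0.47 0.   0.4 ]
rot [0.   0.01 0.  ] off [0.47 0.   0.4 ]
rot [0. 0. 0.] off [-0.23  0.    0.27]
rot [0. 0. 0.] off [-0.23  0.    0.27]
rot [0. 0. 0.] off [-0.23  0.    0.27]
rot [0. 0. 0.] off [-0.23  0.    0.27]
```

View pics/w1.png

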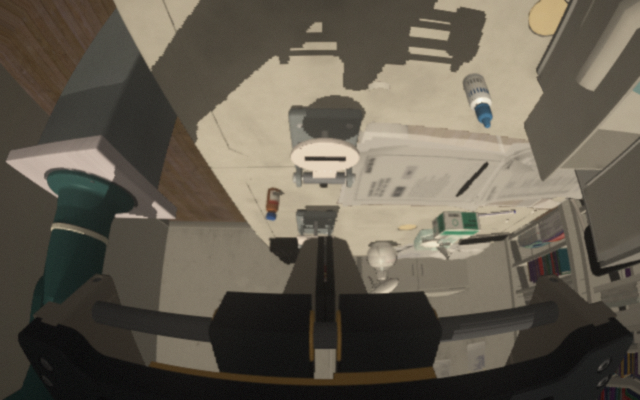

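The wrist view shows the closed fingers at about column 325, in line with the round disc at (325,155), so x is aligned. The camera housing may sit under the tilted hand, so I'll check its clearance before lowering.

```bash
python3 - <<'E'
from p import *
s=arm.sense();M=R.from_rotvec(s["tool_rot"]).as_matrix();T=np.array(imaging.get_calibration("wrist")["T"])
print("cam in tool",M.T@(T[:3,3]-s["position"]),"axis",M.T@-T[:3,2])
E
```

```text
cam in tool [0.08496601 0.00055144 0.01980888] axis [-2.93019079e-01  6.85893027e-05  9.56106592e-01]
```

```bash
python3 - <<'E'
from p import *
print("stamp",onz("top",212,197,.05),"box",onz("top",215,236,.02))
plan([(tcp((.507,.300,.035),45),Rt(45),6),(tcp((.507,.300,.035),45),Rt(45),2),(tcp((.507,.248,.035),45),Rt(45),6)])
E
```

```text
stamp [0.54202186 0.47935611 0.05      ] box [0.43227531 0.47085465 0.02      ]
rot [0.   0.15 0.  ] off [0.38 0.   0.39]
rot [0.   0.15 0.  ] off [0.38 0.   0.4 ]
rot [0.   0.15 0.  ] off [0.37 0.   0.4 ]
rot [0.   0.15 0.  ] off [0.37 0.   0.41]
rot [0.   0.15 0.  ] off [0.36 0.   0.42]
rot [0.   0.15 0.  ] off [0.35 0.   0.42]
rot [0. 0. 0.] off [0. 0. 0.]
rot [0. 0. 0.] off [0. 0. 0.]
rot [0. 0. 0.] off [-0.15  0.    0.15]
rot [0. 0. 0.] off [-0.15  0.    0.15]
rot [0. 0. 0.] off [-0.15  0.    0.15]
rot [0. 0. 0.] off [-0.15  0.    0.15]
rot [0. 0. 0.] off [-0.15  0.    0.15]
rot [0. 0. 0.] off [-0.15  0.    0.15]
```

```bash
python3 - <<'E'
from p import *
plan([(tcp((.507,.318,.102),45),Rt(45),6),(tcp((.507,.318,.102),45),Rt(45),2),(tcp((.507,.248,.032),45),Rt(45),8)])
E
```

```text
rot [0.   0.15 0.  ] off [0.22 0.   0.16]
rot [0.   0.15 0.  ] off [0.21 0.   0.16]
rot [0.   0.15 0.  ] off [0.21 0.   0.16]
rot [0.   0.15 0.  ] off [0.21 0.   0.17]
rot [0.   0.15 0.  ] off [0.21 0.   0.17]
rot [0.   0.15 0.  ] off [0.2  0.   0.17]
rot [0. 0. 0.] off [0. 0. 0.]
rot [0. 0. 0.] off [0. 0. 0.]
rot [0. 0. 0.] off [0.   0.   0.31]
rot [0. 0. 0.] off [0.   0.   0.31]
rot [0. 0. 0.] off [0.   0.   0.31]
rot [0. 0. 0.] off [0.   0.   0.31]
rot [0. 0. 0.] off [0.   0.   0.31]
rot [0. 0. 0.] off [0.   0.   0.31]
rot [0. 0. 0.] off [0.   0.   0.31]
rot [0. 0. 0.] off [0.   0.   0.31]
```

{"api": "arm_command", "payload": {"steps": [{"rot": [0, 0.15, 0], "offset": [0.22, 0, 0.16], "claw": 0}, {"rot": [0, 0.15, 0], "offset": [0.21, 0, 0.16], "claw": 0}, {"rot": [0, 0.15, 0], "offset": [0.21, 0, 0.16], "claw": 0}, {"rot": [0, 0.15, 0], "offset": [0.21, 0, 0.17], "claw": 0}, {"rot": [0, 0.15, 0], "offset": [0.21, 0, 0.17], "claw": 0}, {"rot": [0, 0.15, 0], "offset": [0.2, 0, 0.17], "claw": 0}, {"rot": [0, 0, 0], "offset": [0, 0, 0], "claw": 0}, {"rot": [0, 0, 0], "offset": [0, 0, 0], "claw": 0}]}}

```text
t: 3.32
position: [0.5078, 0.4512, 0.2376]
tool_rot: [1.763, 1.761, -0.728]
force: [-0.3, -0.2, 0.3]
finger_gap: 0.0005
grip_force: 0.0
```

```bash
python3 - <<'E'
from p import *
s=arm.sense();M=R.from_rotvec(s["tool_rot"]).as_matrix();print("E",s["position"]+.19*M[:,2],M[:,2])
a=imaging.capture("scene")[150:290,200:380];cv2.imwrite("pics/s2.png",cv2.resize(a,None,fx=4,fy=4,interpolation=2))
plan([(tcp((.507,.248,.032),45),Rt(45),7)])
E
```

```text
E [0.50750592 0.31719398 0.1029281 ] [-0.00132881 -0.70549333 -0.70871532]
rot [0. 0. 0.] off [0.01 0.   0.36]
rot [0. 0. 0.] off [0.01 0.   0.36]
rot [0. 0. 0.] off [0.01 0.   0.36]
rot [0. 0. 0.] off [0.01 0.   0.36]
rot [0. 0. 0.] off [0.01 0.   0.36]
rot [0. 0. 0.] off [0.01 0.   0.36]
rot [0. 0. 0.] off [0.01 0.   0.36]
```

View pics/s2.png

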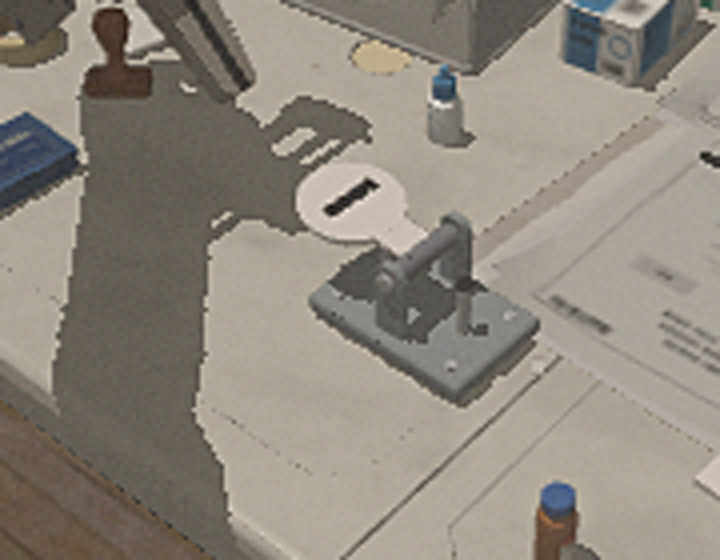

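The fingertips, at crop (240,85), are up and to the left of the disc at (352,200), and nothing has been touched. Next I move in along the finger axis, under the edge.

{"api": "arm_command", "payload": {"steps": [{"rot": [0, 0, 0], "offset": [0.02, 0, 0.36], "claw": 0}, {"rot": [0, 0, 0], "offset": [0.02, 0, 0.36], "claw": 0}, {"rot": [0, 0, 0], "offset": [0.01, 0, 0.36], "claw": 0}, {"rot": [0, 0, 0], "offset": [0.01, 0, 0.36], "claw": 0}, {"rot": [0, 0, 0], "offset": [0.01, 0, 0.36], "claw": 0}, {"rot": [0, 0, 0], "offset": [0.01, 0, 0.36], "claw": 0}, {"rot": [0, 0, 0], "offset": [0, 0, 0.36], "claw": 0}, {"rot": [0, 0, 0], "offset": [0, 0, 0], "claw": 0}]}}

```text
t: 4.03
position: [0.5077, 0.3805, 0.1636]
tool_rot: [1.763, 1.758, -0.732]
force: [-0.3, 0.1, 0.2]
finger_gap: 0.0005
grip_force: 0.0
```

```bash
cat > sw.py <<'E'
from p import *
import sys
py,pz=.165,.060
def pose(th):
    t=np.radians(th);phi=45 if th<=50 else max(0,45*(180-th)/130)
    D=Rt(phi)[1:,2];u=np.array([-np.cos(np.radians(phi)),np.sin(np.radians(phi))])
    r=np.array([np.cos(t),np.sin(t)]);n=np.array([np.sin(t),-np.cos(t)])
    if th<45: C=np.array([py,pz])+.092*r+.003*n+.022*D
    else: C=np.array([py,pz])+(.070-.008*min(1,(th-45)/100))*r+.003*n
    E=C-.010*u
    return tcp((.507,E[0],E[1]),phi),Rt(phi)
a,b,n=map(float,sys.argv[1:4]);n=int(n)
s=arm.sense();M=R.from_rotvec(s["tool_rot"]).as_matrix();print(s["t"],"E",s["position"]+.19*M[:,2],s["force"])
plan([(*pose(a+(b-a)*(i+1)/n),1) for i in range(n)])
E
python3 sw.py 4 28 8
python3 - <<'E'
from h import *
a=imaging.capture("scene")[150:290,200:380];cv2.imwrite("pics/s3.png",cv2.resize(a,None,fx=4,fy=4,interpolation=2))
E
```

```text
4.0333 E [0.50705814 0.24614644 0.02921287] [-0.25089147  0.07045821  0.17932213]
rot [-0.03  0.   -0.01] off [-0.25 -0.02 -0.33]
rot [0. 0. 0.] off [-0.09  0.   -0.07]
rot [0. 0. 0.] off [-0.1   0.   -0.07]
rot [0. 0. 0.] off [-0.1   0.   -0.06]
rot [0. 0. 0.] off [-0.1   0.   -0.06]
rot [0. 0. 0.] off [-0.11  0.   -0.05]
rot [0. 0. 0.] off [-0.11  0.   -0.05]
rot [0. 0. 0.] off [-0.11  0.   -0.04]
```

View pics/s3.png

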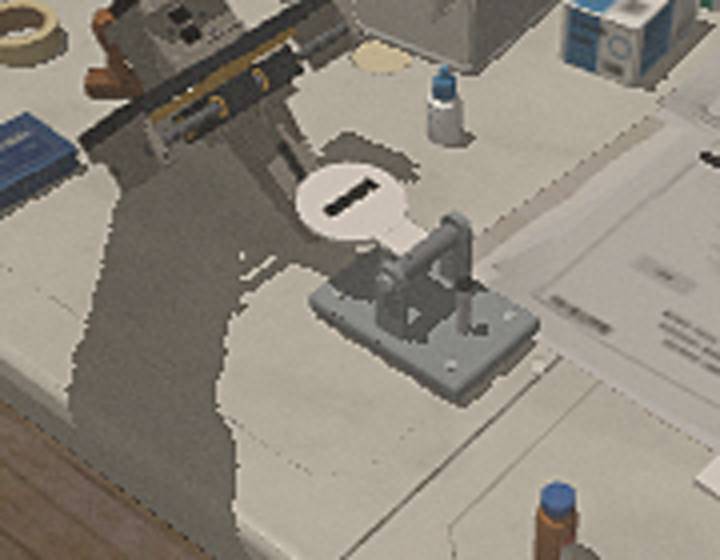

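The fingers are now under the disc's free edge, at crop (310,195), and the force is about zero. I'll start lifting.

{"api": "arm_command", "payload": {"steps": [{"rot": [-0.03, 0, -0.01], "offset": [-0.13, -0.02, -0.17], "claw": 0}, {"rot": [0, 0, 0], "offset": [-0.12, 0, -0.16], "claw": 0}, {"rot": [0, 0, 0], "offset": [-0.09, 0, -0.07], "claw": 0}, {"rot": [0, 0, 0], "offset": [-0.1, 0, -0.07], "claw": 0}, {"rot": [0, 0, 0], "offset": [-0.1, 0, -0.06], "claw": 0}, {"rot": [0, 0, 0], "offset": [-0.1, 0, -0.06], "claw": 0}, {"rot": [0, 0, 0], "offset": [-0.11, 0, -0.05], "claw": 0}, {"rot": [0, 0, 0], "offset": [-0.11, 0, -0.05], "claw": 0}]}}

```text
t: 4.75
position: [0.5069, 0.3776, 0.2089]
tool_rot: [1.76, 1.763, -0.724]
force: [-0.1, 1.3, 0.4]
finger_gap: 0.0007
grip_force: 0.6
```

```bash
python3 sw.py 25 49 8
```

```text
4.75 E [0.50734503 0.24369892 0.0741436 ] [-0.11545741  1.26158077  0.42138608]
rot [ 0.02 -0.03  0.  ] off [-0.13  0.    0.01]
rot [0. 0. 0.] off [-0.11  0.   -0.04]
rot [0. 0. 0.] off [-0.12  0.   -0.03]
rot [0. 0. 0.] off [-0.12  0.   -0.02]
rot [0. 0. 0.] off [-0.12  0.   -0.02]
rot [0. 0. 0.] off [-0.12  0.   -0.01]
rot [0. 0. 0.] off [-0.11  0.    0.  ]
rot [0. 0. 0.] off [-0.09  0.    0.01]
```

{"api": "arm_command", "payload": {"steps": [{"rot": [0.02, -0.03, 0], "offset": [-0.13, 0, 0.01], "claw": 0}, {"rot": [0, 0, 0], "offset": [-0.11, 0, -0.04], "claw": 0}, {"rot": [0, 0, 0], "offset": [-0.12, 0, -0.03], "claw": 0}, {"rot": [0, 0, 0], "offset": [-0.12, 0, -0.02], "claw": 0}, {"rot": [0, 0, 0], "offset": [-0.12, 0, -0.02], "claw": 0}, {"rot": [0, 0, 0], "offset": [-0.12, 0, -0.01], "claw": 0}, {"rot": [0, 0, 0], "offset": [-0.11, 0, 0], "claw": 0}, {"rot": [0, 0, 0], "offset": [-0.09, 0, 0.01], "claw": 0}]}}

```text
t: 5.42
position: [0.5069, 0.3543, 0.2377]
tool_rot: [1.76, 1.761, -0.728]
force: [0.0, 1.3, -0.0]
finger_gap: 0.0006
grip_force: 0.5
```

```bash
python3 sw.py 49 81 8
python3 - <<'E'
from h import *
a=imaging.capture("scene")[120:290,200:380];cv2.imwrite("pics/s4.png",cv2.resize(a,None,fx=3.5,fy=3.5,interpolation=2))
E
```

```text
5.4167 E [0.50700597 0.22003435 0.10329676] [ 0.01461052  1.27011369 -0.01488227]
rot [0.01 0.17 0.  ] off [-0.21  0.    0.01]
rot [0.   0.23 0.  ] off [-0.23  0.    0.02]
rot [0.   0.23 0.  ] off [-0.23  0.    0.02]
rot [0.   0.23 0.  ] off [-0.23  0.    0.03]
rot [0.   0.23 0.  ] off [-0.23  0.    0.03]
rot [0.   0.23 0.  ] off [-0.23  0.    0.04]
rot [0.   0.23 0.  ] off [-0.22  0.    0.04]
rot [0.   0.23 0.  ] off [-0.22  0.    0.05]
```

View pics/s4.png

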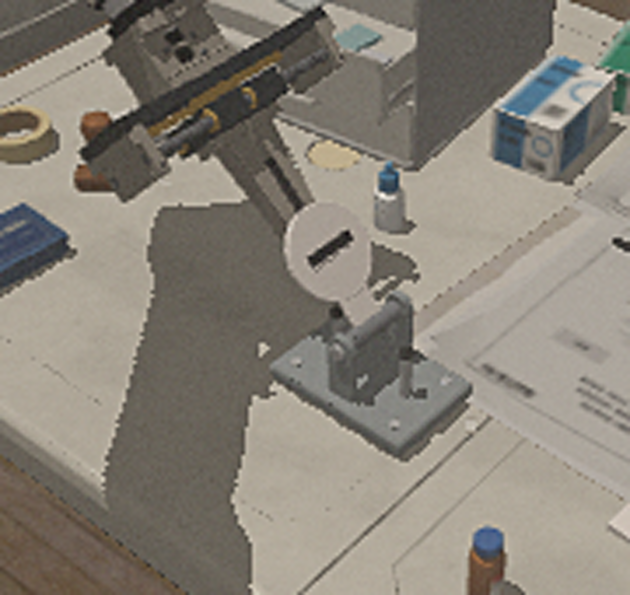

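The paddle has risen to about 45° with the fingers behind it at crop (300,215), and the stand hasn't moved. I'll continue.

{"api": "arm_command", "payload": {"steps": [{"rot": [0.01, 0.17, 0], "offset": [-0.21, 0, 0.01], "claw": 0}, {"rot": [0, 0.23, 0], "offset": [-0.23, 0, 0.02], "claw": 0}, {"rot": [0, 0.23, 0], "offset": [-0.23, 0, 0.02], "claw": 0}, {"rot": [0, 0.23, 0], "offset": [-0.23, 0, 0.03], "claw": 0}, {"rot": [0, 0.23, 0], "offset": [-0.23, 0, 0.03], "claw": 0}, {"rot": [0, 0.23, 0], "offset": [-0.23, 0, 0.04], "claw": 0}, {"rot": [0, 0.23, 0], "offset": [-0.22, 0, 0.04], "claw": 0}, {"rot": [0, 0.23, 0], "offset": [-0.22, 0, 0.05], "claw": 0}]}}

```text
t: 6.13
position: [0.507, 0.2928, 0.2772]
tool_rot: [1.882, 1.881, -0.579]
force: [0.3, 1.5, 0.1]
finger_gap: 0.0003
grip_force: 0.4
```

```bash
python3 sw.py 81 113 8
```

```text
6.1333 E [0.50691318 0.18611315 0.11998446] [0.25168318 1.52065045 0.10455681]
rot [0.   0.21 0.  ] off [-0.2   0.    0.04]
rot [0.   0.23 0.  ] off [-0.21  0.    0.06]
rot [0.   0.23 0.  ] off [-0.21  0.    0.06]
rot [0.   0.23 0.  ] off [-0.21  0.    0.06]
rot [0.   0.23 0.  ] off [-0.2   0.    0.07]
rot [0.   0.23 0.  ] off [-0.2   0.    0.07]
rot [0.   0.23 0.  ] off [-0.2   0.    0.07]
rot [0.   0.23 0.  ] off [-0.19  0.    0.08]
```

{"api": "arm_command", "payload": {"steps": [{"rot": [0, 0.21, 0], "offset": [-0.2, 0, 0.04], "claw": 0}, {"rot": [0, 0.23, 0], "offset": [-0.21, 0, 0.06], "claw": 0}, {"rot": [0, 0.23, 0], "offset": [-0.21, 0, 0.06], "claw": 0}, {"rot": [0, 0.23, 0], "offset": [-0.21, 0, 0.06], "claw": 0}, {"rot": [0, 0.23, 0], "offset": [-0.2, 0, 0.07], "claw": 0}, {"rot": [0, 0.23, 0], "offset": [-0.2, 0, 0.07], "claw": 0}, {"rot": [0, 0.23, 0], "offset": [-0.2, 0, 0.07], "claw": 0}, {"rot": [0, 0.23, 0], "offset": [-0.19, 0, 0.08], "claw": 0}]}}

```text
t: 6.8
position: [0.5069, 0.2267, 0.2908]
tool_rot: [1.998, 1.998, -0.412]
force: [-0.5, 0.2, 1.0]
finger_gap: 0.0002
grip_force: 0.4
```

```bash
python3 sw.py 113 145 8
```

```text
6.8 E [0.50674916 0.15167178 0.1162784 ] [-0.49769234  0.19532202  1.00368124]
rot [-0.01  0.24  0.  ] off [-0.2   0.    0.07]
rot [0.   0.23 0.  ] off [-0.18  0.    0.08]
rot [0.   0.23 0.  ] off [-0.18  0.    0.09]
rot [0.   0.23 0.  ] off [-0.17  0.    0.09]
rot [0.   0.23 0.  ] off [-0.17  0.    0.09]
rot [0.   0.23 0.  ] off [-0.17  0.    0.09]
rot [0.   0.23 0.  ] off [-0.16  0.    0.09]
rot [0.   0.23 0.  ] off [-0.16  0.    0.1 ]
```

{"api": "arm_command", "payload": {"steps": [{"rot": [-0.01, 0.24, 0], "offset": [-0.2, 0, 0.07], "claw": 0}, {"rot": [0, 0.23, 0], "offset": [-0.18, 0, 0.08], "claw": 0}, {"rot": [0, 0.23, 0], "offset": [-0.18, 0, 0.09], "claw": 0}, {"rot": [0, 0.23, 0], "offset": [-0.17, 0, 0.09], "claw": 0}, {"rot": [0, 0.23, 0], "offset": [-0.17, 0, 0.09], "claw": 0}, {"rot": [0, 0.23, 0], "offset": [-0.17, 0, 0.09], "claw": 0}, {"rot": [0, 0.23, 0], "offset": [-0.16, 0, 0.09], "claw": 0}, {"rot": [0, 0.23, 0], "offset": [-0.16, 0, 0.1], "claw": 0}]}}

```text
t: 7.47
position: [0.5069, 0.1655, 0.2818]
tool_rot: [2.109, 2.109, -0.224]
force: [0.2, 0.3, 0.9]
finger_gap: 0.0004
grip_force: 0.3
```

```bash
python3 sw.py 145 177 8
python3 - <<'E'
from h import *
a=imaging.capture("scene")[120:290,200:380];cv2.imwrite("pics/s5.png",cv2.resize(a,None,fx=3.5,fy=3.5,interpolation=2))
E
```

```text
7.4667 E [0.50703474 0.12539606 0.09612182] [0.19715131 0.27217303 0.91875689]
rot [0.01 0.24 0.  ] off [-0.15  0.    0.1 ]
rot [0.   0.23 0.  ] off [-0.15  0.    0.1 ]
rot [0.   0.23 0.  ] off [-0.15  0.    0.1 ]
rot [0.   0.23 0.  ] off [-0.14  0.    0.1 ]
rot [0.   0.23 0.  ] off [-0.14  0.    0.1 ]
rot [0.   0.23 0.  ] off [-0.13  0.    0.1 ]
rot [0.   0.23 0.  ] off [-0.13  0.    0.1 ]
rot [0.   0.23 0.  ] off [-0.12  0.    0.1 ]
```

View pics/s5.png

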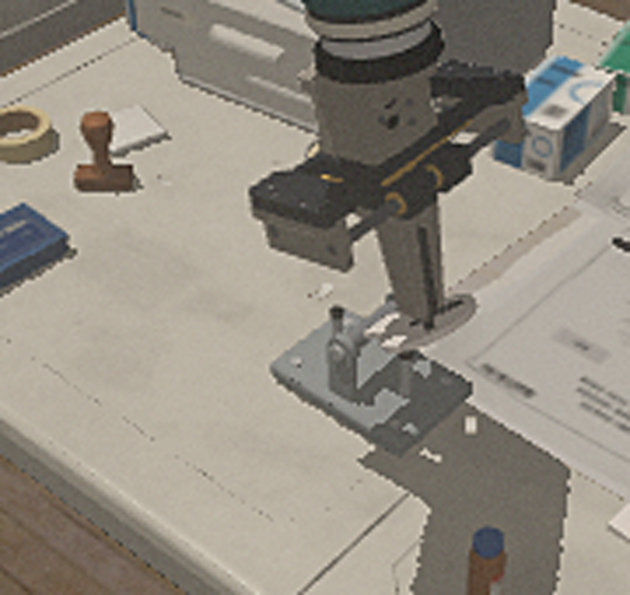

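The paddle is past vertical, at crop (440,320), and the fingers are pushing its tick face down. I'll finish the swing.

{"api": "arm_command", "payload": {"steps": [{"rot": [0.01, 0.24, 0], "offset": [-0.15, 0, 0.1], "claw": 0}, {"rot": [0, 0.23, 0], "offset": [-0.15, 0, 0.1], "claw": 0}, {"rot": [0, 0.23, 0], "offset": [-0.15, 0, 0.1], "claw": 0}, {"rot": [0, 0.23, 0], "offset": [-0.14, 0, 0.1], "claw": 0}, {"rot": [0, 0.23, 0], "offset": [-0.14, 0, 0.1], "claw": 0}, {"rot": [0, 0.23, 0], "offset": [-0.13, 0, 0.1], "claw": 0}, {"rot": [0, 0.23, 0], "offset": [-0.13, 0, 0.1], "claw": 0}, {"rot": [0, 0.23, 0], "offset": [-0.12, 0, 0.1], "claw": 0}]}}

```text
t: 8.18
position: [0.5069, 0.1179, 0.256]
tool_rot: [2.212, 2.212, -0.022]
force: [-0.6, -0.1, -0.3]
finger_gap: 0.0005
grip_force: 0.3
```

{"api": "arm_command", "payload": {"steps": [{"rot": [0, 0, 0], "offset": [0, 0, 0.03], "claw": 0}, {"rot": [0, 0, 0], "offset": [0, 0, 0.03], "claw": 0}, {"rot": [0, 0, 0], "offset": [0, 0, 0], "claw": 0}]}}

```text
t: 8.43
position: [0.507, 0.1181, 0.2537]
tool_rot: [2.211, 2.211, -0.025]
force: [-0.3, -0.7, -0.4]
finger_gap: 0.0008
grip_force: 0.0
```

```bash
python3 sw.py 177 180 1
```

```text
8.4333 E [0.5068501  0.11398341 0.06376054] [-0.28623639 -0.68049964 -0.38710413]
rot [-0.01  0.21  0.  ] off [-0.13  0.    0.02]
```

{"api": "arm_command", "payload": {"steps": [{"rot": [0, 0, 0], "offset": [0, 0, 0.02], "claw": 0}, {"rot": [0, 0, 0], "offset": [0, 0, 0.02], "claw": 0}, {"rot": [0, 0, 0], "offset": [0, 0, 0], "claw": 0}]}}

```text
t: 8.68
position: [0.5071, 0.1183, 0.2533]
tool_rot: [2.21, 2.212, -0.024]
force: [-3.3, -1.8, 10.9]
finger_gap: 0.0001
grip_force: 5.5
```

{"api": "arm_command", "payload": {"steps": [{"rot": [0, 0, 0], "offset": [0, 0, 0.02], "claw": 0}, {"rot": [0, 0, 0], "offset": [0, 0, 0], "claw": 0}]}}

```text
t: 8.85
position: [0.5072, 0.1182, 0.2531]
tool_rot: [2.211, 2.212, -0.024]
force: [-5.6, -3.0, 17.6]
finger_gap: 0.0006
grip_force: 8.6
```

The paddle is at its stop. I'll back straight off.

{"api": "arm_command", "payload": {"steps": [{"rot": [0, 0, 0], "offset": [0, 0, -0.05], "claw": 0}, {"rot": [0, 0, 0], "offset": [0, 0, -0.1], "claw": 0}, {"rot": [0, 0, 0], "offset": [0, 0, -0.5], "claw": 0}, {"rot": [0, 0, 0], "offset": [0, 0, -0.7], "claw": 0}, {"rot": [0, 0, 0], "offset": [0.7, 0, -0.7], "claw": 0}, {"rot": [0, 0, 0], "offset": [0.8, 0, -0.5], "claw": 0}, {"rot": [0, 0, 0], "offset": [0.8, 0, 0], "claw": 0}, {"rot": [0, 0, 0], "offset": [0.8, 0, 0], "claw": 0}]}}

```text
t: 9.52
position: [0.507, 0.2464, 0.3528]
tool_rot: [2.21, 2.211, -0.018]
force: [0.0, 0.6, -1.0]
finger_gap: 0.0005
grip_force: 0.0
```

{"api": "arm_command", "payload": {"steps": [{"rot": [0, 0, 0], "offset": [0.8, 0, 0], "claw": 0}, {"rot": [0, 0, 0], "offset": [0.8, 0, 0], "claw": 0}, {"rot": [0, 0, 0], "offset": [0.8, 0, 0], "claw": 0}, {"rot": [0, 0, 0], "offset": [0.6, 0, 0], "claw": 0}, {"rot": [0, 0, 0], "offset": [0, 0, 0], "claw": 0}, {"rot": [0, 0, 0], "offset": [0, 0, 0], "claw": 0}]}}

```text
t: 10.02
position: [0.5059, 0.3663, 0.3476]
tool_rot: [2.207, 2.216, -0.025]
force: [-0.2, -0.2, 0.4]
finger_gap: 0.0003
grip_force: 0.0
```

```bash
python3 - <<'E'
from h import *
print(arm.sense()["t"])
a=imaging.capture("scene")[170:300,240:420];b=imaging.capture("top")[170:260,270:450]
k=lambda i:cv2.resize(i,(560,int(i.shape[0]*560/i.shape[1])),interpolation=2)
o=np.vstack([k(a)[:320],k(b)[:275]]);print(o.shape);cv2.imwrite("pics/f.png",o)
E
```

```text
10.0167
(595, 560, 3)
```

View pics/f.png

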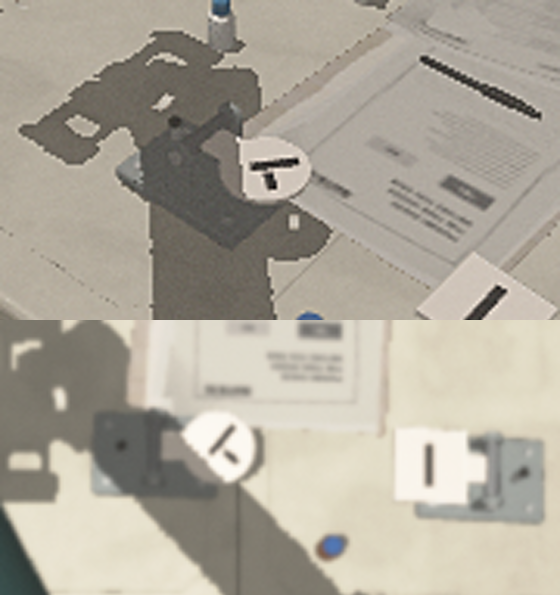

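The paddle lies flat on the right with its tick up, at (222,447) in the lower view. The stand, the square flag and the vial are where they were.

```bash
python3 -c "
from plant import workorder
print(workorder.job_done())"
```

```text
the job is handed in; nothing more can be done
None
```

The round flag now lies flat on its tick side; its stand, the square flag and the vial look unmoved in the final pictures, the arm was clear, and I handed the job in at about 10 s.

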